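Turn the desk carousel to the stamp

TASK

Bring the rubber stamp in the rotating desk organizer round to the front: push the paddles on the organizer's rim with the fingertips, gently and without spinning it fast, until the stamp stands squarely in line with the metal pointer on the foot, and leave it at rest there. Do not pinch or grip anything, do not touch the things standing in the organizer, and leave everything else on the desk where it is.

Things in the scene. Friction and masses are not known exactly. Their poses are not given: they have to be found in the camera images.
- foot: Fixed dark metal foot of the organizer, a low disc of 190 mm diameter and 16 mm height on the desk. Origin: centre of its underside, on the turning axis. Its -x axis is the front: a flat aluminium pointer, 22 mm wide and 6 mm thick with an arrow end, lies on the desk along -x out to 193 mm from the axis, roughly towards the robot (up to about 30 degrees off).
- front_spot (a point): Point on the foot's -x axis, 73 mm in front of the turning axis and 24 mm above the desk (the height of the tray's floor), axes parallel to the foot's: where the stamp shall stand.
- tray: Light wooden turning tray, 224 mm across. Origin: on the axis, 18 mm above the desk. Turns all the way round either way about z (0.07 N m friction), stops almost at once when not pushed. Floor top at 24 mm, rim top 38, divider tops 54, hub top 79 mm above the desk. Dividers at 45, 135, 225, 315 degrees from its x axis, each ending in a paddle; compartments centred on its +x, +y, -x, -y axes.
- paddle_0 (a point): Middle of the paddle at 45 degrees from the tray's x axis, 130 mm from the turning axis, 54 mm above the desk. Paddle: an upright plate 8 mm thick, from 108 to 150 mm from the axis, ending in a 12 mm round post (to 156 mm), 22 to 86 mm above the desk. Push on its flat side.
- paddle_1 (a point): Middle of the paddle at 135 degrees from the tray's x axis, 130 mm from the turning axis, 54 mm above the desk. Paddle: an upright plate 8 mm thick, from 108 to 150 mm from the axis, ending in a 12 mm round post (to 156 mm), 22 to 86 mm above the desk. Push on its flat side.
- paddle_2 (a point): Middle of the paddle at 225 degrees from the tray's x axis, 130 mm from the turning axis, 54 mm above the desk. Paddle: an upright plate 8 mm thick, from 108 to 150 mm from the axis, ending in a 12 mm round post (to 156 mm), 22 to 86 mm above the desk. Push on its flat side.
- paddle_3 (a point): Middle of the paddle at 315 degrees from the tray's x axis, 130 mm from the turning axis, 54 mm above the desk. Paddle: an upright plate 8 mm thick, from 108 to 150 mm from the axis, ending in a 12 mm round post (to 156 mm), 22 to 86 mm above the desk. Push on its flat side.
- rubber_stamp: Rubber stamp standing in one of the compartments (which one varies), about 73 mm from the axis: oblong wooden foot 24 x 48 mm, 14 mm high, with a dark turned knob handle, 70 mm high in all (top 94 mm above the desk). Origin: centre of its underside. Loose.
- ink_bottle: Square dark ink bottle with a round cap, 50 x 50 x 60 mm, loose in another compartment. Origin: centre of its underside. Not to be touched.
- note_cube: Note cube, 52 x 52 x 55 mm, loose in another compartment. Origin: centre of its underside. Not to be touched.
- binder_clip: Black binder clip with wire handles, 22 x 29 x 34 mm, loose in another compartment. Origin: centre of its underside. Not to be touched.
- calculator: Calculator, 145 x 100 x 26 mm, lying on the desk at the right. Origin: centre of its underside. Bystander.
- magnifier: Magnifying glass, 79 x 178 x 17 mm, lying on the desk at the left. Origin: centre of its underside. Bystander.
- glue_stick: Upright glue stick, 28 mm diameter, 91 mm high, on the desk at the left. Origin: centre of its underside. Bystander.

How it is judged (in metres and radians):
At the end, for the whole second after the job is handed in: The stamp stands in line with the pointer (centre within 14 mm sideways of its line and 20 mm of the front spot), the tray is at rest (under 0.05 rad/s), and all four things stand upright (0.15 rad) on the tray floor (to 10 mm), within 95 mm of the axis (horizontal distance between rubber_stamp and front_spot below 0.02 m and y of rubber_stamp in the frame of front_spot between -0.014 and 0.014 m and angular speed of tray below 0.05 rad/s and angle between each of rubber_stamp, ink_bottle, note_cube, binder_clip's own z axis and vertical below 0.15 rad and height (world z) of rubber_stamp between 0.014 and 0.034 m and horizontal distance between each of rubber_stamp, ink_bottle, note_cube, binder_clip and tray below 0.095 m and height (world z) of ink_bottle between 0.014 and 0.034 m and height (world z) of note_cube between 0.014 and 0.034 m and height (world z) of binder_clip between 0.014 and 0.034 m); the robot touches nothing.
It fails at once if a thing standing in the organizer is touched by the robot (over 0.5 N) (contact force between any of the fingers, the arm and rubber_stamp above 0.5 N or contact force between any of the fingers, the arm and ink_bottle above 0.5 N or contact force between any of the fingers, the arm and note_cube above 0.5 N or contact force between any of the fingers, the arm and binder_clip above 0.5 N).
It fails at once if a thing standing in the organizer is lifted (over 15 mm) (height (world z) of any of rubber_stamp, ink_bottle, note_cube, binder_clip above 0.039 m).
It fails at once if the tray is spun fast (over 2.5 rad/s) (angular speed of tray above 2.5 rad/s).
It fails at once if the tray is pushed hard or gripped (over 30 N) (contact force between the fingers and tray above 30 N).
It fails at once if a bystander on the desk is moved more than 15 mm (distance of any of calculator, magnifier, glue_stick from where it was at the start of the episode above 0.015 m).
It also fails if it takes over 51 s, if anything falls off the work surface, if the arm or the gripper's body presses on something with over 40 N, if the wrist force passes 120 N, or if a joint passes its speed limit or range.

ROBOT

A 7-joint arm with a two-finger parallel gripper is mounted at the origin on a cart in front of the work surface, level with it; the furniture and walls round the work are solid. World frame = base frame: x ahead of the robot, y to its left, z up, the work surface at z = 0. Lengths are in m, angles in degrees, forces in N, time in s.
With the tool pointing down it reaches from about 0.4 to 0.85 m from the base axis. Payload 10.4 kg.
Tool frame: the origin (TCP) lies midway between the tips of the shut fingers; the grasp point (between the pads) lies 19 mm behind it (manip.grip_point_offset is the distance from the TCP to the grasp point, in m); z points along the fingers, y is the line along which they close (so a half turn about z gives the same grasp; the last joint's range is limited). The gripper opens to 85 mm and grips with 20 to 120 N. Pads are 22 mm wide; open, the fingers measure 114 mm over their backs; the gripper's body (76 mm by 85 mm) begins 54 mm behind the grasp point. The pads swing forward as they close: fully open they stand 13 mm farther back than shut.
Start: joints at [64.194, 19.034, -3.707, 83.658, 1.238, 77.344, -5.071], TCP at [0.259, -0.569, 0.231] pointing down, gripper open.
Joint ranges: [-148.97, 148.97], [-28.65, 121.19], [-84.17, 76.75], [9.2, 138.47], [-72.65, 252.65], [3.7, 117.97], [-149.18, 149.18]. Speed limits (degrees/s): [127.2, 127.2, 159.86, 159.86, 180, 180, 180].

INTERFACE

Orientations are given as [roll, pitch, yaw] about the fixed x, y, z axes, in that order (R = Rz(yaw) Ry(pitch) Rx(roll)).
In Python, from station import manip gives the robot as it stands. The module is installed in compiled form; this text tells all that it offers.
- The arm moves only by the shell command python3 -m pendant 'ROWS' [FORCE]. ROWS is JSON, one flat list of numbers, 7 for each row, row after row: the turn, a rotation vector about the tool's x, y, z in degrees, then the shift along the tool's x, y, z in m, then the opening, from 0 (shut) to 1 (fully open). In form: [wx, wy, wz, x, y, z, grip, wx, wy, wz, x, y, z, grip, ...]. A call has 1 to 20 rows; each row is the pose to reach, as a shift and turn from the pose commanded when the call began, along the tool's axes at that moment; what a row does not reach only later rows make up. A row lasts 1/12 s, in which the tool goes at most 41.7 mm and 7.16 degrees, less where a joint would pass 70% of its speed; a pose out of reach is approached as far as the arm can. A call with a gripper value outside its range is refused whole. The fingers move at their own pace and stop on an object; FORCE is the grip in N (left out, the last holds). Time passes only in rows, so rows that repeat a pose let the fingers close. It gives the time, the measured TCP pose, the force, the opening and the grip force at its end, in the units of the state.
- manip.get_state(): the state, without advancing time (a new reading comes with each control period).
- manip.camera(name): name is "scene" or "side" or "wrist"; returns the picture (420x560x3 uint8, blue, green, red); there is no depth.
- manip.camera_model(name): a dict with "mtx" (3x3 intrinsics, pixels), "dist" ([k1, k2, p1, p2, k3] as OpenCV has them; the pictures are not rectified), "pose" (4x4, takes a point from camera to world coordinates); the wrist camera has in their place "hand_eye" (4x4, takes a point from camera to tool coordinates, whose origin is the TCP and whose axes are the flange's). Camera axes: x right, y down, z forward; pixel columns grow to the right and rows downward; lengths in m; the calibration is good to about 2 mm. A picture is of the moment at which its call begins: read the wrist's pose just before it. camera_model takes no time and is no camera call.
- manip.hand_in(): hands the job in; it is judged then, once.
The state is a dict: "time": time; "q": joint angles; "joint_vel": joint speeds; "effort": joint torques, N m; "position": TCP position; "orientation": TCP orientation; "wrist_force": force on the tool from outside, world axes, zero at the start; "torque": the same for the moment, N m; "grip_width": opening from 0.0 (shut) to 1.0 (fully open); "grip_force": force on a finger pad.
Only numpy, scipy, OpenCV 4.12 (cv2) and the standard library are available. Lean on these libraries where they do the work, as an engineer would, in place of code of your own. Each camera call takes 0.05 s, during which the arm holds its last target. There are 200 camera calls.

## Working session

There is one attempt and no reset: what is moved stays moved. The work goes in short steps, Python scripts to look and compute and a shell command to move; the robot and the scene stay as the last step left them, time stands still between calls to the robot, and variables do not carry over. Pictures are saved under pics/ and viewed, at most 10 in all, crops included, and the job is handed in when it is done.

```bash
mkdir -p pics
python3 - <<'E'
from station import manip
import cv2,numpy as np
s=manip.get_state();print(s['time'],s['position'],s['orientation'],s['grip_width'])
for n in('scene','side'):
    cv2.imwrite(f'pics/{n}0.png',manip.camera(n)); m=manip.camera_model(n);print(n,np.round(m['mtx'],1).tolist(),np.round(m['dist'],3),np.round(m['pose'],3).tolist())
E
```

```text
0.0 [ 0.25915537 -0.56833207  0.23050246] [-1.79919059e+02  1.28975185e-04  2.45091734e+01] 1.0015694760871467
scene [[463.9, 0.0, 287.4], [0.0, 463.9, 206.0], [0.0, 0.0, 1.0]] [-0.071  0.     0.     0.     0.   ] [[-0.583, -0.434, 0.686, -0.374], [-0.812, 0.298, -0.502, 0.752], [0.014, -0.85, -0.526, 0.831], [0.0, 0.0, 0.0, 1.0]]
side [[454.3, 0.0, 285.5], [0.0, 454.3, 210.4], [0.0, 0.0, 1.0]] [-0.038  0.     0.     0.     0.   ] [[1.0, 0.016, 0.009, 0.577], [0.002, -0.61, 0.792, -1.069], [0.018, -0.792, -0.61, 0.899], [0.0, 0.0, 0.0, 1.0]]
```

View pics/scene0.png

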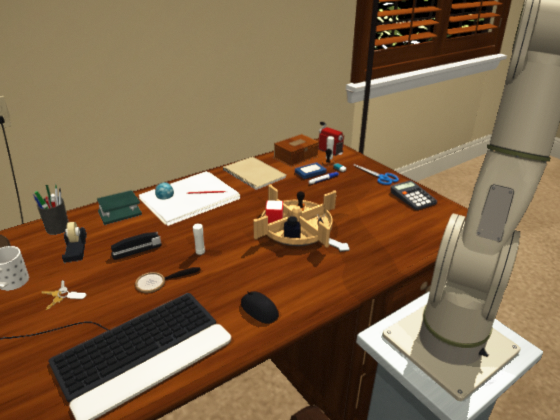

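View pics/side0.png

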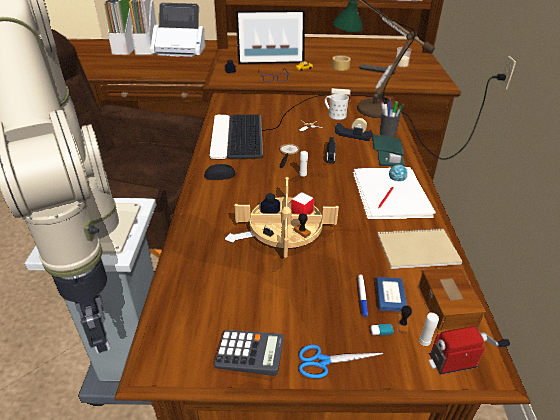

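```bash
cat > h.py <<'E'
import cv2,numpy as np
from station import manip
def ray(n,p):
    m=manip.camera_model(n);u=cv2.undistortPoints(np.float64([[p]]),m['mtx'],np.float64(m['dist']))[0,0]
    T=np.array(m['pose']);return T[:3,3],T[:3,:3]@[u[0],u[1],1]
def onz(n,p,z):
    o,d=ray(n,p);return (o+d*(z-o[2])/d[2])[:2]
def proj(n,P):
    m=manip.camera_model(n);T=np.linalg.inv(np.array(m['pose']))
    return cv2.projectPoints(np.float64(P).reshape(-1,3),cv2.Rodrigues(T[:3,:3])[0],T[:3,3],m['mtx'],np.float64(m['dist']))[0][:,0]
def crop(n,x0,y0,w,h,k,f):
    im=manip.camera(n);cv2.imwrite(f,cv2.resize(im[y0:y0+h,x0:x0+w],None,fx=k,fy=k,interpolation=cv2.INTER_CUBIC));return im
E
python3 - <<'E'
from h import *
im=crop('side',220,170,130,95,6,'pics/c1.png')
im=crop('scene',245,180,115,80,6,'pics/c2.png')
E
```

```text
(no output)
```

View pics/c1.png

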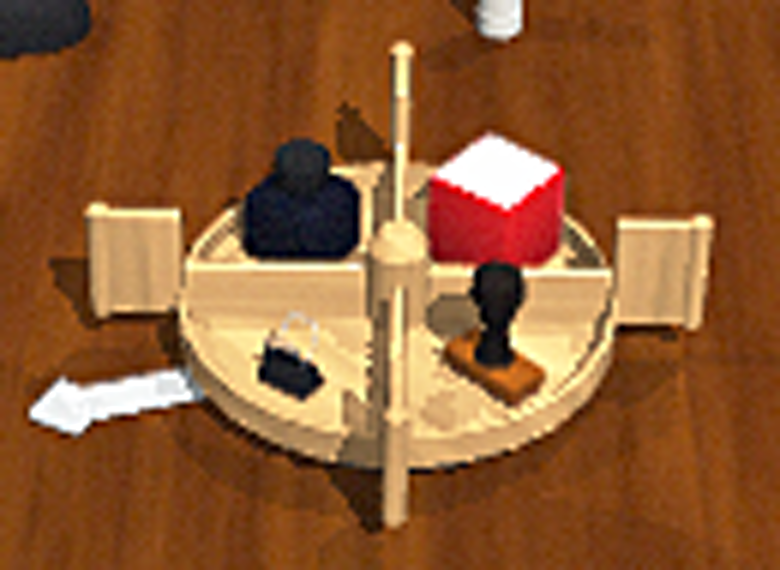

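View pics/c2.png

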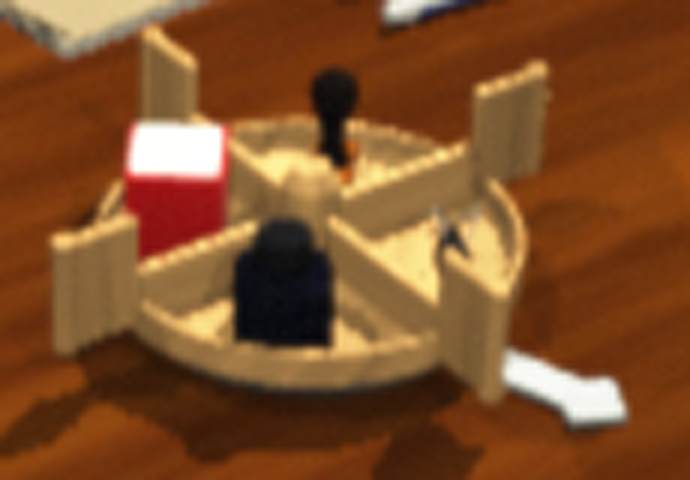

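Run:
```python
from h import *
f=lambda x,y:(220+x/6-.4,170+y/6-.4)
g=lambda x,y:(245+x/6-.4,180+y/6-.4)
P={k:onz('side',f(*p),.086) for k,p in dict(L=(97,208),R=(704,219),T=(402,47),B=(397,408)).items()}
c=np.mean(list(P.values()),0);print('axis',c)
for k,p in P.items():print(k,p,np.linalg.norm(p-c),np.degrees(np.arctan2(*(p-c)[::-1])))
Q={k:onz('scene',g(*p),.086) for k,p in dict(L=(495,290),R=(150,32),T=(60,240),B=(540,68)).items()}
c2=np.mean(list(Q.values()),0);print('axis scene',c2)
for k,p in Q.items():print(k,p,np.linalg.norm(p-c2),np.degrees(np.arctan2(*(p-c2)[::-1])))
# hub top
print('hub',onz('side',f(398,240),.079),onz('scene',g(308,178),.079))
for n,p in(('side',f(28,413)),('scene',g(627,412))):
    a=onz(n,p,.004);print('tip',a,np.linalg.norm(a-c),np.degrees(np.arctan2(*(a-c)[::-1])))
for n,p in(('side',f(500,272)),('scene',g(335,78))):
    a=onz(n,p,.09);print('stamp',a,np.linalg.norm(a-c),np.degrees(np.arctan2(*(a-c)[::-1])))
# stamp foot top outline colour
im=manip.camera('side')
hsv=cv2.cvtColor(im,cv2.COLOR_BGR2HSV)[220:240,292:314]
a=onz('side',f(494,364),.038);print('stampfoot',a,np.linalg.norm(a-c),np.degrees(np.arctan2(*(a-c)[::-1])))
for n,p in (('glue',(303.5,175)),('magn',(289,149)),('handle',(283,165)),('calc',(250,352)),('mouse',(220,172))):print(n,onz('side',p,0.0))
```

```text
axis [0.5921309  0.01209394]
L [0.44174813 0.01194352] 0.15038284769137186 -179.94268985156694
R [0.74301925 0.01089996] 0.15089307594745113 -0.4533711098348488
T [0.5929706  0.16081732] 0.14872575828760037 89.67650708672488
B [ 0.59078562 -0.13528505] 0.14738512995679182 -90.52298437963962
axis scene [0.58787667 0.0136701 ]
L [0.4373428  0.01715967] 0.1505743109377507 178.67204451628845
R [0.73755454 0.01255416] 0.14968203015816664 -0.42716710980743744
T [0.59034553 0.16376194] 0.15011214775915294 89.05762758587969
B [ 0.58626381 -0.13879539] 0.15247401249035852 -90.60608182610653
hub [ 0.59117837 -0.00108587] [0.5764774  0.02402492]
tip [ 0.40893119 -0.04923746] 0.1931933622756013 -161.4905402428569
tip [ 0.40731128 -0.04908037] 0.19468073654767476 -161.68573258147302
stamp [ 0.64004781 -0.03937712] 0.07032282980703587 -47.048041404303554
stamp [ 0.63460984 -0.03670084] 0.06469459978059472 -48.95836820960612
stampfoot [ 0.63909086 -0.04625405] 0.07489809743147698 -51.17199382170061
glue [0.65569718 0.30867455]
magn [0.60403727 0.49368539]
handle [0.58120857 0.37433026]
calc [ 0.51026448 -0.44064633]
mouse [0.35300096 0.31949872]
```

```bash
python3 -m pendant '[0,0,0.5,0.01,-0.01,0,0, 0,0,2,0.03,-0.03,0,0, 0,0,4,0.055,-0.056,0,0, 0,0,6,0.08,-0.081,0,0, 0,0,8,0.105,-0.106,0,0, 0,0,10,0.13,-0.131,0,0, 0,0,12,0.155,-0.157,0,0, 0,0,14,0.18,-0.182,0,0, 0,0,16,0.205,-0.207,0.005,0, 0,0,18,0.23,-0.232,0.01,0, 0,0,19,0.255,-0.258,0.015,0, 0,0,20,0.28,-0.283,0.02,0, 0,0,21,0.305,-0.308,0.025,0, 0,0,22,0.33,-0.333,0.03,0, 0,0,23,0.355,-0.359,0.03,0, 0,0,24,0.375,-0.379,0.03,0, 0,0,24.5,0.39,-0.394,0.03,0, 0,0,24.5,0.399,-0.404,0.03,0, 0,0,24.5,0.399,-0.404,0.03,0, 0,0,24.5,0.399,-0.404,0.03,0]'
```

```text
time: 1.92
position: [0.4547, -0.0354, 0.2012]
orientation: [180.0, 0.0, 0.1]
wrist_force: [0.1, -0.2, -0.4]
grip_width: -0.005
grip_force: 0.0
```

```bash
python3 -m pendant '[0,0,0,0,0,0.01,0, 0,0,0,0,0,0.03,0, 0,0,0,0,0,0.05,0, 0,0,0,0,0,0.07,0, 0,0,0,0,0,0.09,0, 0,0,0,0,0,0.11,0, 0,0,0,0,0,0.13,0, 0,0,0,0,0,0.143,0, 0,0,0,0,0,0.15,0, 0,0,0,0,0,0.15,0, 0,0,0,0,0,0.15,0]'
python3 - <<'E'
from h import *
crop('side',200,130,160,120,5,'pics/c3.png')
# push arc: finger centre at radius .135 lagging the paddle by ~.016 (angle), relative to start pose; tool x=+x, tool y=-y
c=np.array([.590,.0125])
for a in range(199,70,-3):
    t=np.radians(a);p=c+.135*np.array([np.cos(t),np.sin(t)]);print(a,round(p[0]-.4547,3),round(-(p[1]+.0354),3),end=' | ')
E
```

```text
time: 2.83
position: [0.4546, -0.0361, 0.0513]
orientation: [180.0, 0.0, -0.0]
wrist_force: [0.1, -0.2, 0.8]
grip_width: 0.002
grip_force: 0.0
199 0.008 -0.004 | 196 0.006 -0.011 | 193 0.004 -0.018 | 190 0.002 -0.024 | 187 0.001 -0.031 | 184 0.001 -0.038 | 181 0.0 -0.046 | 178 0.0 -0.053 | 175 0.001 -0.06 | 172 0.002 -0.067 | 169 0.003 -0.074 | 166 0.004 -0.081 | 163 0.006 -0.087 | 160 0.008 -0.094 | 157 0.011 -0.101 | 154 0.014 -0.107 | 151 0.017 -0.113 | 148 0.021 -0.119 | 145 0.025 -0.125 | 142 0.029 -0.131 | 139 0.033 -0.136 | 136 0.038 -0.142 | 133 0.043 -0.147 | 130 0.049 -0.151 | 127 0.054 -0.156 | 124 0.06 -0.16 | 121 0.066 -0.164 | 118 0.072 -0.167 | 115 0.078 -0.17 | 112 0.085 -0.173 | 109 0.091 -0.176 | 106 0.098 -0.178 | 103 0.105 -0.179 | 100 0.112 -0.181 | 97 0.119 -0.182 | 94 0.126 -0.183 | 91 0.133 -0.183 | 88 0.14 -0.183 | 85 0.147 -0.182 | 82 0.154 -0.182 | 79 0.161 -0.18 | 76 0.168 -0.179 | 73 0.175 -0.177 |
```

View pics/c3.png

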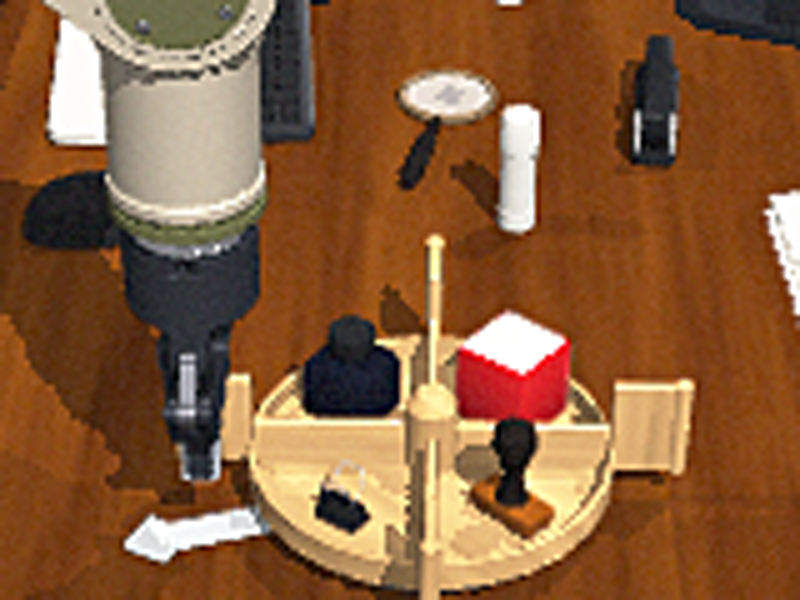

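```bash
python3 -m pendant '[0,0,0,0,-0.003,0,0, 0,0,0,0,-0.008,0,0, 0,0,0,0,-0.013,0,0, 0,0,0,0,-0.018,0,0, 0,0,0,0,-0.022,0,0, 0,0,0,0,-0.026,0,0, 0,0,0,0,-0.03,0,0, 0,0,0,0,-0.034,0,0, 0,0,0,0,-0.039,0,0, 0,0,0,0,-0.044,0,0, 0,0,0,0,-0.049,0,0, 0,0,0,0.001,-0.055,0,0, 0,0,0,0.001,-0.061,0,0, 0,0,0,0.002,-0.067,0,0, 0,0,0,0.003,-0.073,0,0, 0,0,0,0.004,-0.079,0,0, 0,0,0,0.006,-0.086,0,0, 0,0,0,0.008,-0.092,0,0, 0,0,0,0.01,-0.097,0,0, 0,0,0,0.011,-0.101,0,0]'
```

```text
time: 4.55
position: [0.4661, 0.0662, 0.0513]
orientation: [-180.0, -0.0, 0.0]
wrist_force: [-0.4, -1.0, -0.1]
grip_width: 0.002
grip_force: 0.2
```

Run:
```python
from h import *
im=crop('side',200,130,160,120,5,'pics/c4.png')
print(manip.get_state()['position'])
```

```text
[0.46608318 0.0668674  0.05136582]
```

View pics/c4.png

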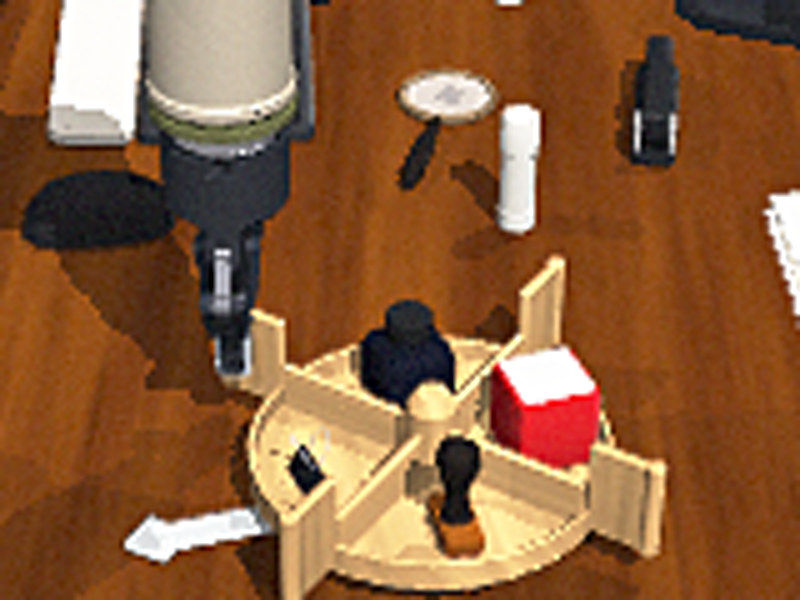

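```bash
python3 -m pendant '[0,0,0,0.001,-0.003,0,0, 0,0,0,0.005,-0.01,0,0, 0,0,0,0.01,-0.018,0,0, 0,0,0,0.014,-0.024,0,0, 0,0,0,0.018,-0.03,0,0, 0,0,0,0.022,-0.035,0,0, 0,0,0,0.027,-0.041,0,0, 0,0,0,0.032,-0.046,0,0, 0,0,0,0.038,-0.05,0,0, 0,0,0,0.043,-0.055,0,0, 0,0,0,0.049,-0.059,0,0, 0,0,0,0.055,-0.063,0,0, 0,0,0,0.061,-0.066,0,0, 0,0,0,0.067,-0.069,0,0, 0,0,0,0.074,-0.072,0,0, 0,0,0,0.08,-0.075,0,0, 0,0,0,0.087,-0.077,0,0, 0,0,0,0.094,-0.078,0,0, 0,0,0,0.1,-0.08,0,0, 0,0,0,0.104,-0.08,0,0]'
python3 -m pendant '[0,0,0,0.003,0,0,0, 0,0,0,0.008,-0.001,0,0, 0,0,0,0.014,-0.002,0,0, 0,0,0,0.02,-0.002,0,0, 0,0,0,0.026,-0.002,0,0, 0,0,0,0.031,-0.001,0,0, 0,0,0,0.035,-0.001,0,0, 0,0,0,0.038,0,0,0, 0,0,0,0.038,0,0,0]'
python3 - <<'E'
from h import *
im=crop('side',200,130,160,120,5,'pics/c5.png')
E
```

```text
time: 6.27
position: [0.5705, 0.1459, 0.0513]
orientation: [-180.0, -0.0, 0.0]
wrist_force: [-1.2, 0.7, 0.3]
grip_width: 0.002
grip_force: 0.5
time: 7.02
position: [0.6084, 0.1452, 0.0513]
orientation: [180.0, -0.0, -0.0]
wrist_force: [0.8, 0.1, 0.1]
grip_width: -0.002
grip_force: 0.0
```

View pics/c5.png

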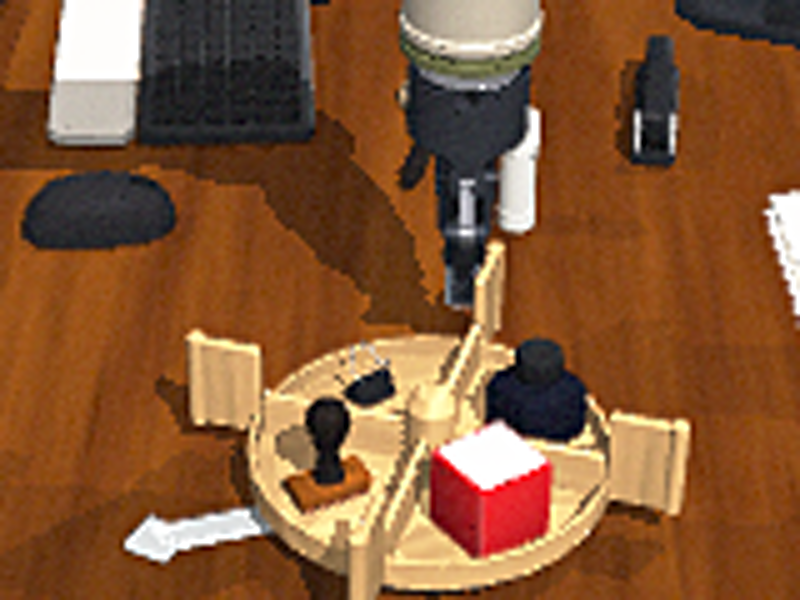

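Run:
```python
from h import *
f=lambda x,y:(200+x/5-.4,130+y/5-.4)
c=np.array([.5915,.0122])
for k,p,z in(('L',(195,337),.086),('R',(683,424),.086),('T',(497,246),.086),('knob',(327,402),.092),('knobc',(327,420),.082),('foot',(328,481),.038),('tip',(125,544),.004)):
    a=onz('side',f(*p),z);print(k,a,np.linalg.norm(a-c),np.degrees(np.arctan2(*(a-c)[::-1])))
```

```text
L [0.44707118 0.04891531] 0.14902247788963827 165.736936091751
R [ 0.73735821 -0.02930175] 0.1516476572170898 -15.882902940792713
T [0.63298489 0.1540489 ] 0.14779075750410467 73.69800246642906
knob [ 0.53004666 -0.02152311] 0.07009822557947436 -151.24380257924113
knobc [ 0.53011514 -0.02573836] 0.07216245350346492 -148.282235243853
foot [ 0.53040207 -0.02830025] 0.07330230206211778 -146.46062593818934
tip [ 0.40990568 -0.04906316] 0.19164986878197543 -161.35752111686236
```

```bash
python3 -m pendant '[0,0,0,0.002,0,0,0, 0,0,0,0.005,0.001,0,0, 0,0,0,0.009,0.001,0,0, 0,0,0,0.013,0.002,0,0, 0,0,0,0.017,0.003,0,0, 0,0,0,0.021,0.004,0,0, 0,0,0,0.024,0.005,0,0, 0,0,0,0.0265,0.006,0,0, 0,0,0,0.028,0.006,0,0, 0,0,0,0.028,0.006,0,0, 0,0,0,0.025,0.006,0,0, 0,0,0,0.015,0.005,0,0, 0,0,0,0.003,0,0,0, 0,0,0,0,-0.01,0,0, 0,0,0,0,-0.01,-0.02,0, 0,0,0,0,-0.01,-0.05,0, 0,0,0,0,-0.01,-0.08,0, 0,0,0,0,-0.01,-0.11,0, 0,0,0,0,-0.01,-0.12,0, 0,0,0,0,-0.01,-0.12,0]'
python3 - <<'E'
from h import *
im=crop('side',220,170,130,95,6,'pics/c6.png')
crop('scene',245,180,115,80,6,'pics/c7.png')
E
```

```text
time: 8.73
position: [0.6092, 0.1568, 0.1749]
orientation: [-179.9, -0.3, 0.0]
wrist_force: [0.4, 0.6, -1.1]
grip_width: -0.0
grip_force: 0.0
```

View pics/c6.png

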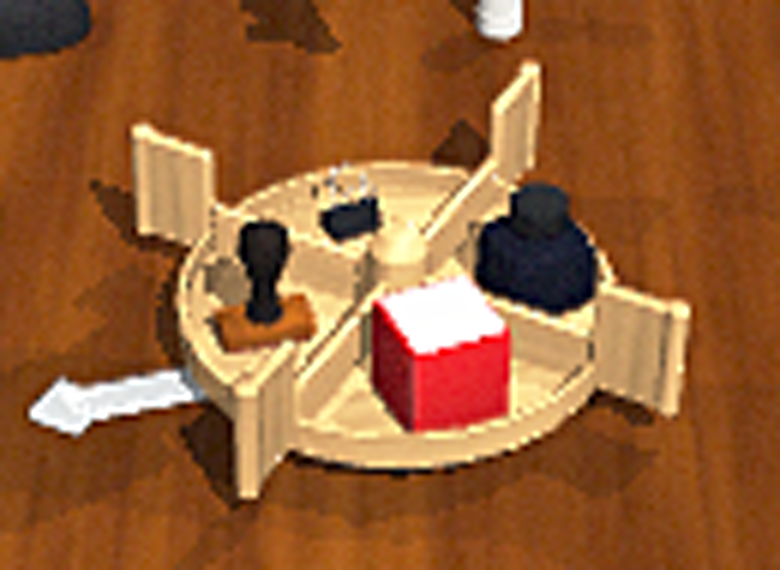

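View pics/c7.png

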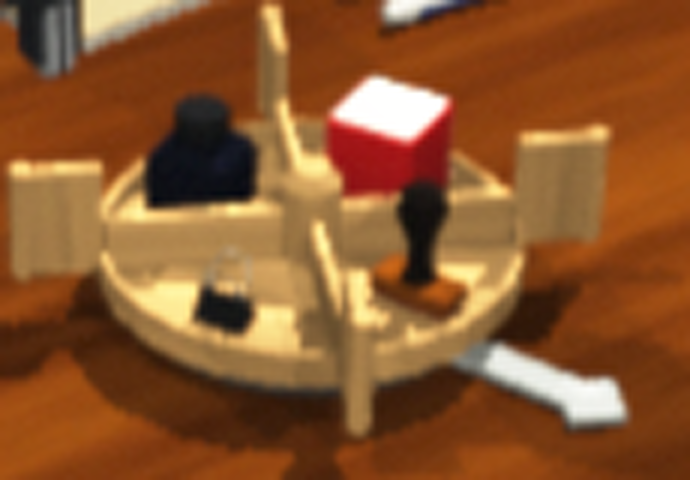

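Run:
```python
from h import *
f=lambda x,y:(220+x/6-.4,170+y/6-.4)
g=lambda x,y:(245+x/6-.4,180+y/6-.4)
P=[onz('side',f(*p),.086) for p in((140,130),(532,68),(682,306),(243,386))]
Q=[onz('scene',g(*p),.086) for p in((15,168),(270,12),(605,130),(357,315))]
for n,X,h,S in(('side',P,f,((265,230,.092),(265,247,.082),(266,316,.038),(28,413,.004))),('scene',Q,g,((424,187,.092),(424,207,.082),(420,279,.038),(627,412,.004)))):
    c=np.mean(X,0);print(n,c,[round(float(np.degrees(np.arctan2(*(x-c)[::-1]))),1) for x in X])
    t=onz(n,h(*S[3][:2]),.004);u=(t-c)/np.linalg.norm(t-c);print('ptr',np.degrees(np.arctan2(u[1],u[0])))
    for x,y,z in S[:3]:
        a=onz(n,h(x,y),z)-c;print(z,'along',a@u,'side',u[0]*a[1]-u[1]*a[0],np.degrees(np.arctan2(a[1],a[0])))
```

```text
side [0.59179533 0.01052469] [152.8, 61.9, -27.1, -118.4]
ptr -161.90199819160367
0.092 along 0.06938453114635085 side 0.00071416887444389 -161.31227859928867
0.082 along 0.06965591443507779 side 0.001277559057665547 -160.8512541664473
0.038 along 0.06948439827938623 side 0.000757775167128303 -161.27717306785502
scene [0.58848337 0.012781  ] [62.3, -27.5, -117.2, 151.5]
ptr -161.14748584597513
0.092 along 0.07028284283338944 side -0.004181660420655757 -164.55243316550087
0.082 along 0.07217564019262333 side -0.0063066538592014935 -166.14126490724422
0.038 along 0.07165019503018931 side -0.0055304771662966 -165.56123440576476
```

```bash
python3 -c "
from station import manip
print(manip.hand_in())"
```

```text
the job is handed in; nothing more can be done
None
```

I pushed the tray about 117 degrees clockwise with the closed fingertips, and the stamp now stands in line with the pointer. The two cameras put it 1 to 6 mm off the line sideways, against the 14 mm allowed. The fingers are clear of the organizer, nothing else on the desk looked disturbed, and I handed the job in at about 9 s; the hand-in returned no verdict.

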